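# Find and open the tip-up hatch of the bench service duct

### The job

One of the four identical covers on the bench's service duct is a tip-up hatch over the air outlets; the other three are fixed blanks. Press gently with the fingertips on the far end of each cover until you find the one that rocks, then push its raised near edge up until the hatch stands upright, and leave it open. Only press and push: do not grip or force anything, and leave the instruments, bottles and other things on the bench where they are.

Things in the scene. Friction and masses are not known exactly. Their poses are not given: they have to be found in the camera images.
- duct: white service duct fixed on the bench, 190 (x) x 400 (y) x 90 mm; origin at the centre of its underside, y along the row of covers, x from its near side (robot) to its far side. Four identical aluminium covers, each 150 (x) x 88 (y) x 5 mm, lie flush in its top in one row, 94 mm apart, 4 mm ribs between, 17 mm fixed rims along near and far side; hollow below, 80 mm deep
- cover_1 (a point): fixed point on the top face of the first cover from the duct's left (+y) end: midway across its width, 55 mm from its far edge, 95 mm from its near edge; if this cover is the hatch its pivot lies under this point. A fixed blank sits on a rubber seal: it gives about 2 mm at 10 N, evenly, and springs back. Axes as the duct
- cover_2 (a point): fixed point on the top face of the second cover from the duct's left (+y) end: midway across its width, 55 mm from its far edge, 95 mm from its near edge; if this cover is the hatch its pivot lies under this point. A fixed blank sits on a rubber seal: it gives about 2 mm at 10 N, evenly, and springs back. Axes as the duct
- cover_3 (a point): fixed point on the top face of the third cover from the duct's left (+y) end: midway across its width, 55 mm from its far edge, 95 mm from its near edge; if this cover is the hatch its pivot lies under this point. A fixed blank sits on a rubber seal: it gives about 2 mm at 10 N, evenly, and springs back. Axes as the duct
- cover_4 (a point): fixed point on the top face of the fourth cover from the duct's left (+y) end: midway across its width, 55 mm from its far edge, 95 mm from its near edge; if this cover is the hatch its pivot lies under this point. A fixed blank sits on a rubber seal: it gives about 2 mm at 10 N, evenly, and springs back. Axes as the duct
- hatch (a joint): angle of the one hatch among the covers (which one varies), rad: 0 shut, 1.57 upright, 1.75 stop. Pivot along the duct's y, 2.5 mm under the top face: its far part goes down, its near edge up; pressing the near part does nothing. Friction hinge (0.08 N m, cover 180 g): stays where it is left; 33 mm beyond the pivot it yields at about 4 N, more as it tips
- pump_bottle: white pump bottle with a blue band, 64 mm across, 173 mm tall, standing beside the left (+y) end of the duct; origin at the centre of its underside. Not to be moved
- scissors: steel suture scissors lying flat on the bench in front of the duct, 150 mm long, 6 mm thick; origin at the centre of its underside. Not to be moved
- tweezers: steel tweezers lying flat on the bench in front of the duct, 125 mm long, 6 mm thick; origin at the centre of its underside. Not to be moved
- dish: round steel dish, 100 mm across, 28 mm high, on the bench in front of the duct; origin at the centre of its underside. Not to be moved
- jar: small amber jar with a black cap, 44 mm across, 55 mm tall, on the bench behind the duct; origin at the centre of its underside. Not to be moved
- suture_pad: flesh-coloured suturing pad, 80 x 120 x 12 mm, flat on the bench behind the duct; origin at the centre of its underside. Not to be moved
- probe_pot: steel pot holding three probes, 64 mm across, 75 mm tall (probes reach 145 mm), standing beside the right (-y) end of the duct; origin at the centre of its underside. Not to be moved

How it is judged:
By the outcome, as a careful person would: the job done as asked, in the order asked, and still so for the second after the job is handed in, with the robot touching nothing.
It also fails if it takes over 54 s, if anything falls off the work surface, if the arm or the gripper's body presses on something with over 40 N, if the wrist force passes 120 N, or if a joint passes its speed limit or range.

### The arm

A 6-joint arm with a two-finger parallel gripper is mounted at the origin on the work surface. World frame = base frame: x ahead of the robot, y to its left, z up, the work surface at z = 0. Lengths are in m, angles in rad, forces in N, time in s.
With the tool pointing down it reaches from about 0.25 to 0.775 m from the base axis. Payload 4 kg.
Tool frame: the origin (TCP) lies midway between the tips of the shut fingers; the grasp point (between the pads) lies 19 mm behind it (robot.tcp_to_grasp is the distance from the TCP to the grasp point, in m); x points along the fingers, y is the direction in which the jaws open and shut, and the axes are right-handed (so a half turn about x gives the same grasp; the last joint's range is limited). The gripper opens to 94 mm and grips with 3 to 60 N. Pads are 16 mm wide; open, the fingers measure 119 mm over their backs; the gripper's body (75 mm by 177 mm) begins 78 mm behind the grasp point.
Start: joints at [-1.267, 0.087, 1.371, -0, 1.684, -0.103], TCP at [0.218, -0.505, 0.206] pointing down, gripper open.
Joint ranges: [-3.1, 3.1], [-0.76, 2.03], [0.27, 2.55], [-1.08, 4.22], [0.17, 2.65], [-2.57, 2.57]. Speed limits (rad/s): [2.79, 2.79, 3.14, 3.14, 3.14, 3.14].

### API

Orientations are given as [roll, pitch, yaw] about the fixed x, y, z axes, in that order (R = Rz(yaw) Ry(pitch) Rx(roll)).
In Python, from bench import robot gives the robot as it stands.
- The arm moves only by the tool send_rows, never from a script. Its argument "increments" is a list of rows, each a list of 5 numbers: the opening, from -1 (shut) to 1 (fully open), so that 0 is half open, then the shift along the tool's x, y, z in m, then the turn about the tool's x in rad. In form: [[hand, tx, ty, tz, roll], ...]. A call has 1 to 5 rows; each row is the pose to reach, as a shift and turn from the pose commanded when the call began, along the tool's axes at that moment; what a row does not reach only later rows make up. A row lasts 1/12 s, in which the tool goes at most 41.7 mm and 7.16 degrees, less where a joint would pass 70% of its speed; a pose out of reach is approached as far as the arm can. A call with a gripper value outside its range is refused whole. The fingers move at their own pace and stop on an object; the grip force is fixed at half the most. Time passes only in rows, so rows that repeat a pose let the fingers close. It gives the time, the measured TCP pose, the force and the opening at its end, in the units of the state.
- robot.get_obs(): the state, without advancing time (a new reading comes with each control period).
- robot.snapshot(name): name is "scene" or "top" or "wrist"; returns a dict with "image" (384x512x3 uint8, red, green, blue), "intrinsics" (3x3 intrinsics, pixels), "world_from_camera" (4x4, takes a point from camera to world coordinates). Camera axes: x right, y down, z forward; pixel columns grow to the right and rows downward; lengths in m; the calibration is good to about 2 mm. A picture is of the moment at which its call begins. There is no depth.
- robot.close_job(): hands the job in, once; it reports no verdict.
The state is a dict: "time": time; "joint_positions": joint angles; "qvel": joint speeds; "joint_torque": joint torques, N m; "tool_pos": TCP position; "ee_rot": TCP orientation; "wrist_force": force on the tool from outside, world axes, zero at the start; "wrist_torque": the same for the moment, N m; "width": finger opening in m.
Only numpy, scipy, OpenCV 4.12 (cv2) and the standard library are available. Lean on these libraries where they do the work, as an engineer would, in place of code of your own. Each camera call takes 0.05 s, during which the arm holds its last target.

## Working session

There is one attempt and no reset: what is moved stays moved. The work goes in short steps, Python scripts to look and compute and a tool call to move; the robot and the scene stay as the last step left them, time stands still between calls to the robot, and variables do not carry over. Pictures are saved under pics/ and viewed, and the job is handed in when it is done.

Besides the shell and the picture viewer there is one more tool, called after "Emit:" as name(argument=value, ...) on one line, values as JSON. send_rows: Moves the arm, as the interface text tells. Its arguments: {"type":"object","properties":{"increments":{"type":"array"}},"required":["increments"]}

```bash
mkdir -p pics
python3 - <<'E'
from bench import robot
import cv2, numpy as np
o=robot.get_obs()
for k,v in o.items(): print(k,np.round(v,4))
for n in("scene","top"):
    s=robot.snapshot(n); cv2.imwrite(f"pics/{n}0.png",s["image"][:,:,::-1])
    np.savez(f"{n}0.npz",**s); print(n,s["intrinsics"],s["world_from_camera"].round(4))
E
```

```text
time 0.0
joint_positions [-1.2671  0.088   1.3722  0.      1.6836 -0.1031]
qvel [ 0.0009  0.0018 -0.0002  0.0005 -0.002   0.0015]
joint_torque [ 9.00000e-04 -3.40182e+01 -3.02422e+01  7.16000e-02  3.30000e-02
 -2.00000e-04]
tool_pos [ 0.2174 -0.5046  0.2043]
ee_rot [-1.6892  1.5686  1.8592]
wrist_force [-0.4902  1.0045  0.2725]
wrist_torque [ 0.0022  0.0703 -0.0222]
width 0.094
scene [[468.19457214   0.         264.15844075]
 [  0.         468.19457214 192.60361987]
 [  0.           0.           1.        ]] [[ 0.8907  0.3865 -0.2393  0.7906]
 [ 0.4545 -0.7663  0.4541 -0.4176]
 [-0.0079 -0.5132 -0.8582  0.9171]
 [ 0.      0.      0.      1.    ]]
top [[476.23742666   0.         257.15802342]
 [  0.         476.23742666 183.82234998]
 [  0.           0.           1.        ]] [[-0.0122 -0.9965  0.0831  0.4811]
 [-0.9999  0.0112 -0.012   0.0131]
 [ 0.0111 -0.0832 -0.9965  1.2662]
 [ 0.      0.      0.      1.    ]]
```

View pics/scene0.png

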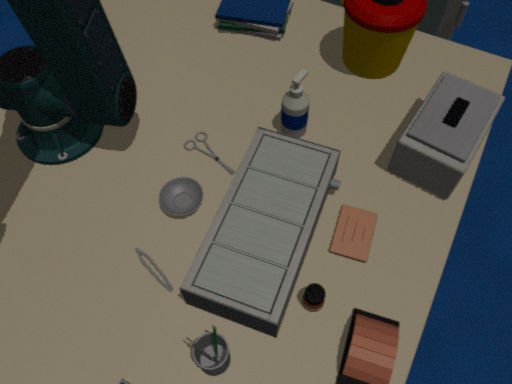

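View pics/top0.png

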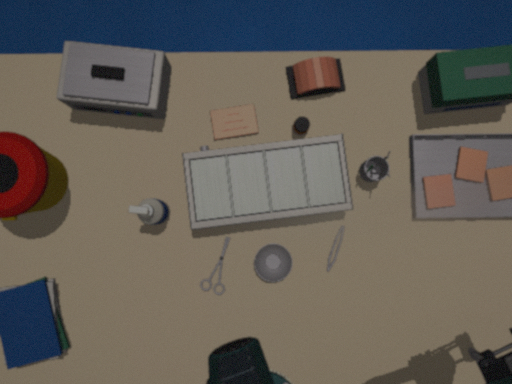

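The top view shows the duct at about px (184–352, 137–228), slightly rotated. I'll enlarge it to get the corners.

Run:
```python
import cv2,numpy as np
a=cv2.imread("pics/top0.png")[125:240,170:370]
a=cv2.convertScaleAbs(cv2.resize(a,None,fx=4,fy=4,interpolation=cv2.INTER_CUBIC),alpha=1.3)
cv2.imwrite("pics/top0z.png",a)
a=cv2.imread("pics/scene0.png")[120:345,170:350]
a=cv2.convertScaleAbs(cv2.resize(a,None,fx=2.6,fy=2.6,interpolation=cv2.INTER_CUBIC),alpha=1.3)
cv2.imwrite("pics/scene0z.png",a)
```

```text
(no output)
```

View pics/top0z.png

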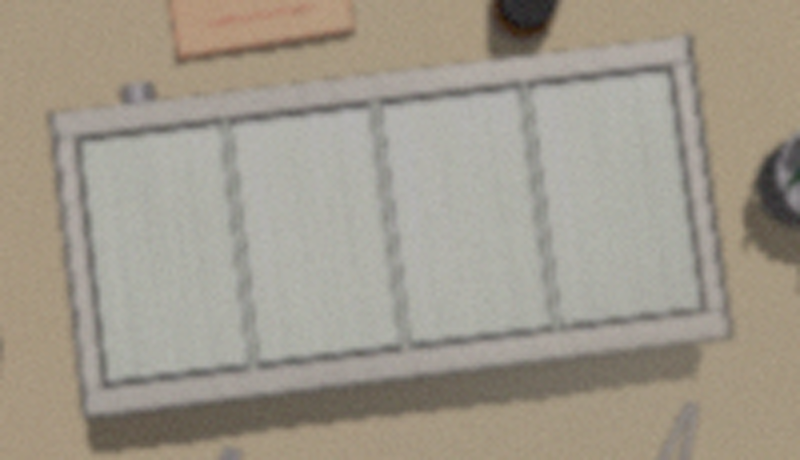

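View pics/scene0z.png

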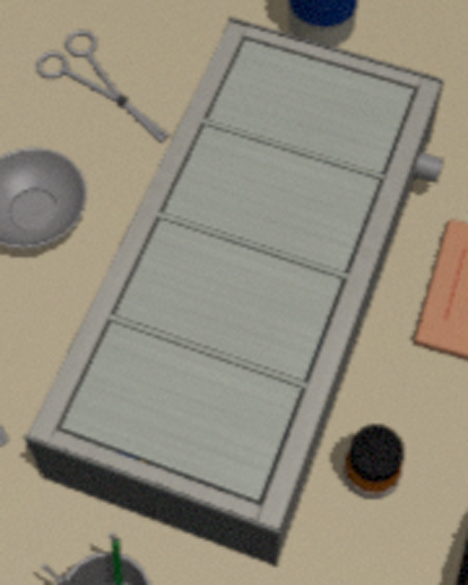

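Zoomed top-view duct corners (before scaling): far-left (50,113), far-right (690,37), near-right (730,337), near-left (90,415). Scene view: near-left (231,19), far-left (441,80), far-right (275,530), near-right (28,438).

```bash
cat > h.py <<'E'
import numpy as np
def ray(s,p,z):
    K=s["intrinsics"];T=s["world_from_camera"]
    d=T[:3,:3]@np.linalg.solve(K,[p[0],p[1],1]); o=T[:3,3]
    return o+d*(z-o[2])/d[2]
def proj(s,X):
    T=s["world_from_camera"]; c=T[:3,:3].T@(np.asarray(X)-T[:3,3]); u=s["intrinsics"]@c; return u[:2]/u[2]
E
python3 - <<'E'
from h import *
t=np.load("top0.npz");s=np.load("scene0.npz")
L=np.array([[.095,.2],[.095,-.2],[-.095,-.2],[-.095,.2]])
def fit(P):
    P=P[:,:2];c=P.mean(0);H=L.T@(P-c);a=np.arctan2(H[0,1]-H[1,0],H[0,0]+H[1,1])
    R=np.array([[np.cos(a),-np.sin(a)],[np.sin(a),np.cos(a)]])
    return c,a,(P-c-(L@R.T))*1000
for S,pts,f,o in((t,[(50,113),(690,37),(730,337),(90,415)],4,(170,125)),(s,[(441,80),(275,530),(28,438),(231,19)],2.6,(170,120))):
    P=np.array([ray(S,((p[0]+.5)/f-.5+o[0],(p[1]+.5)/f-.5+o[1]),.09) for p in pts])
    print(P.round(4)); c,a,r=fit(P); print(c,a,r.round(1))
    print(np.linalg.norm(P-np.roll(P,1,0),axis=1))
E
```

```text
[[ 0.6585  0.1846  0.09  ]
 [ 0.7023 -0.2155  0.09  ]
 [ 0.5144 -0.2352  0.09  ]
 [ 0.4712  0.1599  0.09  ]]
[ 0.58659923 -0.02656111] 0.11054273942841501 [[-0.4  1.9]
 [-0.7 -0.7]
 [ 0.1  0.6]
 [ 1.1 -1.8]]
[0.18895115 0.40252233 0.18901542 0.39749699]
[[ 0.6573  0.1885  0.09  ]
 [ 0.7001 -0.2106  0.09  ]
 [ 0.5157 -0.2314  0.09  ]
 [ 0.4707  0.1673  0.09  ]]
[ 0.58591647 -0.02152063] 0.11015671302610232 [[-1.1  0.8]
 [-2.3 -0.7]
 [ 2.2 -0.6]
 [ 1.2  0.5]]
[0.18781135 0.40140711 0.18555567 0.40125673]
```

Both views agree on the duct: centre ≈ (0.586, -0.024), yaw 0.110 rad. Side lengths match 190×400 mm within about 4 mm. Next I work out the tool axes and press points.

```bash
cat >> h.py <<'E'
from scipy.spatial.transform import Rotation as Ro
C=np.array([.5863,-.0235]);A=.1103
Rd=np.array([[np.cos(A),-np.sin(A)],[np.sin(A),np.cos(A)]])
CY=[None,.141,.047,-.047,-.141]
def duct(x,y): return C+Rd@[x,y]
def tool(o): 
    return Ro.from_euler('xyz',o["ee_rot"]).as_matrix()
def go(o,x,y,z):
    "shift in present tool axes to duct-local x,y and world z; and roll needed"
    R=tool(o); p=np.r_[duct(x,y),z]
    # want tool y parallel to duct y
    yd=np.r_[Rd[:,1],0]; best=[]
    for s in(1,-1):
        b=s*yd; best.append(np.arctan2(b@R[:,2],b@R[:,1]))
    return (R.T@(p-o["tool_pos"])).round(4), np.round(best,4)
def loc(o):
    return np.r_[Rd.T@(o["tool_pos"][:2]-C),o["tool_pos"][2]].round(4)
E
python3 - <<'E'
from h import *
from bench import robot
o=robot.get_obs(); print(tool(o).round(3)); print(go(o,.055,-.141,.2),go(o,.055,-.141,.115))
t=np.load("top0.npz")
print("bottle,pot",ray(t,(160,212),0.02),ray(t,(372,170),.07), duct(.055,-.141))
E
```

```text
[[-0.001  0.396 -0.918]
 [ 0.002 -0.918 -0.396]
 [-1.    -0.002 -0.   ]]
(array([ 0.0048, -0.145 , -0.5405]), array([-2.8451,  0.2965])) (array([ 0.0898, -0.1448, -0.5405]), array([-2.8451,  0.2965]))
bottle,pot [0.51414156 0.25225044 0.02      ] [ 0.61269725 -0.29275523  0.07      ] [ 0.65648656 -0.15758895]
```

Emit:
send_rows(increments=[[-1, 0, -0.01, -0.035, 0.1], [-1, 0, -0.02, -0.07, 0.2], [-1, 0, -0.03, -0.11, 0.2965], [-1, 0, -0.04, -0.15, 0.2965], [-1, 0, -0.05, -0.19, 0.2965]])

```text
time: 0.52
tool_pos: [0.3732, -0.3826, 0.205]
ee_rot: [-1.0, 1.57, 2.251]
wrist_force: [1.1, -0.1, 0.0]
width: 0.064
```

Run:
```python
from h import *
from bench import robot
o=robot.get_obs(); print(o["time"],loc(o),o["width"]); print(go(o,.055,-.141,.2))
```

```text
0.5167 [-0.2513 -0.3335  0.205 ] 0.06398938965909919
(array([ 0.005 , -0.1928, -0.3061]), array([ 3.1405e+00, -1.1000e-03]))
```

Emit:
send_rows(increments=[[-1, 0, -0.02, -0.035, 0], [-1, 0, -0.04, -0.07, 0], [-1, 0, -0.06, -0.1, 0], [-1, 0, -0.08, -0.13, 0], [-1, 0, -0.1, -0.16, 0]])

```text
time: 0.93
tool_pos: [0.5213, -0.2654, 0.2048]
ee_rot: [-0.547, 1.57, 2.706]
wrist_force: [0.3, -0.8, 1.2]
width: 0.0311
```

Emit:
send_rows(increments=[[-1, 0, -0.02, -0.03, 0], [-1, 0, -0.04, -0.06, 0], [-1, 0, -0.06, -0.09, 0], [-1, 0, -0.08, -0.12, 0], [-1, 0, -0.08, -0.12, 0]])

```text
time: 1.35
tool_pos: [0.6342, -0.169, 0.2032]
ee_rot: [-1.531, 1.567, 1.727]
wrist_force: [-1.2, -0.4, 0.5]
width: 0.0009
```

Run:
```python
from h import *
from bench import robot
import cv2
s=robot.snapshot("scene");cv2.imwrite("pics/scene1.png",s["image"][:,:,::-1])
s=robot.snapshot("wrist");cv2.imwrite("pics/wrist1.png",s["image"][:,:,::-1]);np.savez("wrist1.npz",**s)
o=robot.get_obs(); print(o["time"],loc(o),o["width"],o["wrist_force"]); print(go(o,.055,-.141,.1))
print(s["world_from_camera"].round(3))
```

```text
1.45 [ 0.028  -0.1537  0.2039] 0.0005011265165318056 [ 0.00943515 -0.42165143  0.40323947]
(array([ 0.1039, -0.0125, -0.0273]), array([-3.1392e+00,  2.4000e-03]))
[[ 0.115 -0.955 -0.275  0.712]
 [-0.993 -0.111 -0.03  -0.162]
 [-0.002  0.276 -0.961  0.383]
 [ 0.     0.     0.     1.   ]]
```

View pics/wrist1.png

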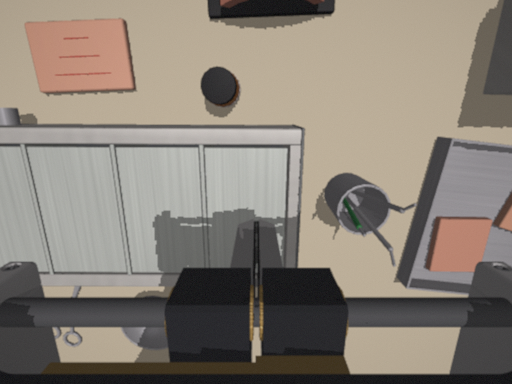

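View pics/scene1.png

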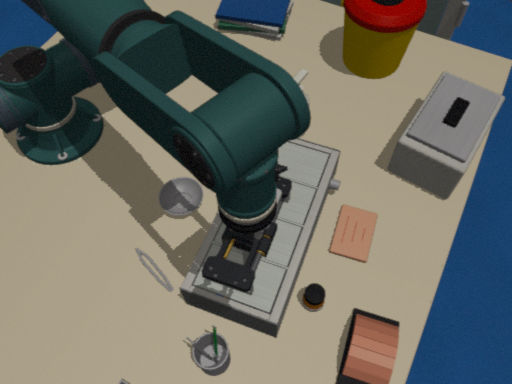

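The wrist view shows the duct's far right corner at about (302,127), the far rim's inner edge at row ~146, and the ribs at columns ~202 and ~115 (top). The shut fingertips sit over cover 4. I'll check this view against the duct pose.

Run:
```python
from h import *
w=np.load("wrist1.npz")
for p,n in(((302,127),"(.095,-.2)"),((202,146),"(.076,-.094)"),((115,144),"(.076,0)"),((24,144),"(.076,.094)")):
    X=ray(w,p,.09); print(n,(Rd.T@(X[:2]-C)).round(4))
print(proj(w,[.6313,-.1732,.204]))
```

```text
(.095,-.2) [ 0.0956 -0.1983]
(.076,-.094) [ 0.0755 -0.094 ]
(.076,0) [ 0.0771 -0.0025]
(.076,.094) [0.0766 0.0934]
[259.4234413  232.93737556]
```

The pose holds within 2.5 mm. Now I'll move over the far part of cover 4 and down.

Emit:
send_rows(increments=[[-1, 0.02, -0.0125, -0.027, 0], [-1, 0.05, -0.0125, -0.027, 0], [-1, 0.085, -0.0125, -0.027, 0], [-1, 0.093, -0.0125, -0.027, 0], [-1, 0.093, -0.0125, -0.027, 0]])

```text
time: 1.87
tool_pos: [0.6528, -0.1594, 0.1079]
ee_rot: [-0.379, 1.562, 2.872]
wrist_force: [-0.1, -0.4, 0.7]
width: 0.0001
```

Run:
```python
from h import *
from bench import robot
o=robot.get_obs(); print(o["time"],loc(o),o["wrist_force"]); print(go(o,.055,-.141,.09))
```

```text
1.8667 [ 0.0512 -0.1424  0.1079] [-0.07460189 -0.43389315  0.73944916]
(array([ 0.0179, -0.0013, -0.004 ]), array([ 3.1399e+00, -1.7000e-03]))
```

Emit:
send_rows(increments=[[-1, 0.004, 0, -0.003, 0], [-1, 0.008, 0, -0.003, 0], [-1, 0.011, 0, -0.003, 0], [-1, 0.014, 0, -0.003, 0], [-1, 0.014, 0, -0.003, 0]])

```text
time: 2.28
tool_pos: [0.6594, -0.1588, 0.099]
ee_rot: [2.63, 1.57, -0.401]
wrist_force: [-0.5, -1.1, 0.1]
width: -0.0
```

Emit:
send_rows(increments=[[-1, 0.002, 0, 0, 0], [-1, 0.004, 0, 0, 0], [-1, 0.004, 0, 0, 0]])

```text
time: 2.53
tool_pos: [0.6591, -0.1585, 0.0942]
ee_rot: [-0.201, 1.57, 3.051]
wrist_force: [-0.0, 0.0, -1.1]
width: 0.0
```

Emit:
send_rows(increments=[[-1, 0.002, 0, 0, 0], [-1, 0.004, 0, 0, 0], [-1, 0.004, 0, 0, 0]])

```text
time: 2.78
tool_pos: [0.6593, -0.1586, 0.0902]
ee_rot: [2.293, 1.571, -0.738]
wrist_force: [-0.0, 0.7, 0.3]
width: 0.0002
```

Emit:
send_rows(increments=[[-1, 0.001, 0, 0, 0], [-1, 0.002, 0, 0, 0], [-1, 0.002, 0, 0, 0]])

```text
time: 3.03
tool_pos: [0.6594, -0.1586, 0.0891]
ee_rot: [2.624, 1.57, -0.407]
wrist_force: [-0.9, 0.4, 3.6]
width: 0.0005
```

Emit:
send_rows(increments=[[-1, 0.001, 0, 0, 0], [-1, 0.0015, 0, 0, 0], [-1, 0.0015, 0, 0, 0], [-1, 0.0015, 0, 0, 0]])

```text
time: 3.37
tool_pos: [0.6594, -0.1586, 0.0873]
ee_rot: [2.793, 1.57, -0.238]
wrist_force: [-0.5, 0.1, 4.2]
width: 0.0004
```

Emit:
send_rows(increments=[[-1, 0.001, 0, 0, 0], [-1, 0.0015, 0, 0, 0], [-1, 0.0015, 0, 0, 0], [-1, 0.0015, 0, 0, 0]])

```text
time: 3.7
tool_pos: [0.6594, -0.1586, 0.0854]
ee_rot: [2.482, 1.571, -0.549]
wrist_force: [-0.8, 0.8, 3.4]
width: 0.0001
```

At 4.4 mm down the force stays flat at about 4 N, where a blank would give over 20 N. Cover 4 rocks, so I'll keep pressing.

Emit:
send_rows(increments=[[-1, 0.0015, 0, 0, 0], [-1, 0.003, 0, 0, 0], [-1, 0.0045, 0, 0, 0], [-1, 0.006, 0, 0, 0], [-1, 0.006, 0, 0, 0]])

```text
time: 4.12
tool_pos: [0.659, -0.1587, 0.0789]
ee_rot: [0.059, 1.57, -2.973]
wrist_force: [-0.6, 0.1, 3.0]
width: 0.0003
```

Run:
```python
from h import *
from bench import robot
import cv2
s=robot.snapshot("scene");cv2.imwrite("pics/scene2.png",cv2.resize(s["image"][160:350,150:370,::-1],None,fx=3,fy=3))
o=robot.get_obs(); print(o["time"],loc(o),o["width"],o["wrist_force"])
```

```text
4.1667 [ 0.0574 -0.1424  0.0789] 0.0006520562979567867 [-0.57578855  0.2380399   2.32903608]
```

View pics/scene2.png

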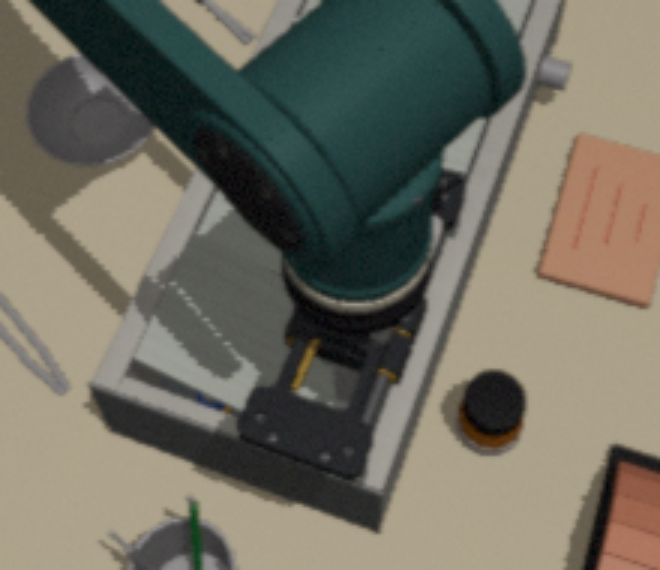

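The picture shows cover 4's near end tilted up (the opening is visible at its left edge). I press deeper.

Emit:
send_rows(increments=[[-1, 0.003, 0, 0, 0], [-1, 0.006, 0, 0, 0], [-1, 0.009, 0, 0, 0], [-1, 0.012, 0, 0, 0], [-1, 0.012, 0, 0, 0]])

```text
time: 4.58
tool_pos: [0.6592, -0.1586, 0.0663]
ee_rot: [-0.298, 1.57, 2.954]
wrist_force: [0.8, -0.3, 1.7]
width: 0.0003
```

Emit:
send_rows(increments=[[-1, 0.002, 0, 0, 0], [-1, 0.004, 0, 0, 0], [-1, 0.004, 0, 0, 0]])

```text
time: 4.83
tool_pos: [0.6592, -0.1585, 0.0629]
ee_rot: [-0.615, 1.571, 2.637]
wrist_force: [1.5, 1.1, 2.1]
width: 0.0004
```

Emit:
send_rows(increments=[[-1, -0.02, 0, 0, 0], [-1, -0.055, 0, 0, 0], [-1, -0.09, 0, 0, 0], [-1, -0.125, 0, 0, 0], [-1, -0.15, 0, 0, 0]])

```text
time: 5.25
tool_pos: [0.6594, -0.1585, 0.2161]
ee_rot: [2.802, 1.569, -0.229]
wrist_force: [0.4, 0.4, 0.4]
width: 0.0001
```

Emit:
send_rows(increments=[[-1, 0, 0, 0.04, 0], [-1, 0, 0, 0.08, 0], [-1, 0, 0, 0.12, 0], [-1, 0, 0, 0.16, 0], [-1, 0, 0, 0.16, 0]])

```text
time: 5.67
tool_pos: [0.493, -0.1755, 0.2111]
ee_rot: [-0.351, 1.562, 2.899]
wrist_force: [0.4, -0.9, -0.1]
width: 0.0002
```

Run:
```python
from h import *
from bench import robot
import cv2
for n in("scene","wrist","top"):
    s=robot.snapshot(n);cv2.imwrite(f"pics/{n}3.png",s["image"][:,:,::-1]);np.savez(n+"3.npz",**s)
o=robot.get_obs(); print(o["time"],loc(o),o["width"],o["wrist_force"]);print(go(o,-.1,-.141,.12))
```

```text
5.8167 [-0.1025 -0.1422  0.2131] 0.0003621531429999611 [ 1.01580125 -0.36881059  0.25465718]
(array([ 0.0931, -0.0011, -0.0025]), array([ 3.1411e+00, -5.0000e-04]))
```

View pics/scene3.png

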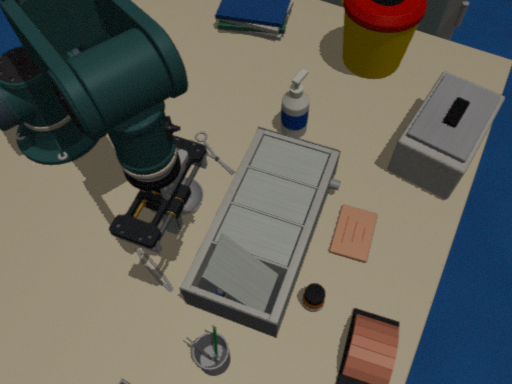

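View pics/wrist3.png

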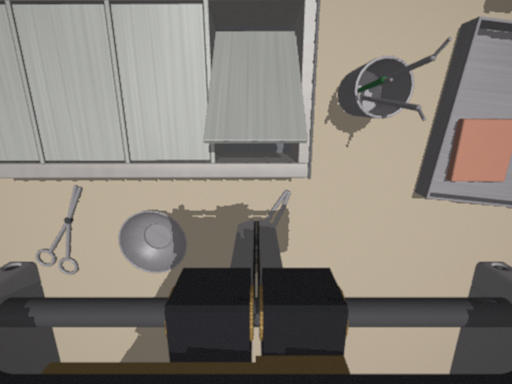

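View pics/top3.png

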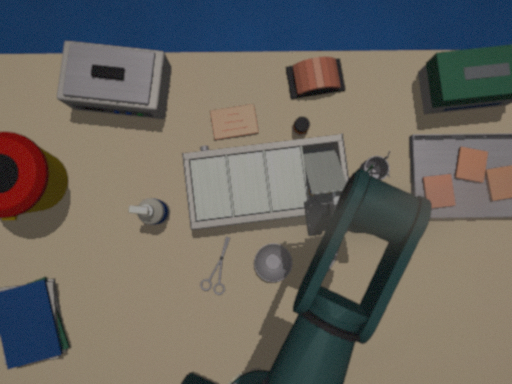

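The hatch (cover 4) stays tilted. In the wrist view its near edge runs from about (207,140) to (305,138). I'll estimate the angle from that.

```bash
cat >> h.py <<'E'
def edge(th,y,t=0.0025,r=.095):
    # upper near edge; pivot at z=.0875
    x=.020-r*np.cos(th)+(t)*np.sin(th); z=.0875+r*np.sin(th)+t*np.cos(th)
    return np.r_[duct(x,y),z]
E
python3 - <<'E'
from h import *
w=np.load("wrist3.npz")
for th in(.5,.6,.7,.8,.9,1.0): print(th,proj(w,edge(th,-.097)).round(),proj(w,edge(th,-.185)).round(), edge(th,0)[2], .02-.095*np.cos(th))
E
```

```text
0.5 [209. 154.] [304. 153.] 0.13523938257212523 -0.06337034337958541
0.6 [207. 149.] [306. 149.] 0.14320437400980257 -0.05840688341641943
0.7 [206. 143.] [307. 143.] 0.15061278575579187 -0.0526600077920264
0.8 [204. 136.] [309. 136.] 0.15739059540882255 -0.046187137387980706
0.9 [202. 127.] [311. 127.] 0.1634700813352876 -0.03905294698571311
1.0 [200. 117.] [313. 117.] 0.1687904993214205 -0.03132871905747328
```

Emit:
send_rows(increments=[[-1, 0.03, 0, 0, 0], [-1, 0.06, 0, 0, 0], [-1, 0.088, 0, 0, 0], [-1, 0.088, 0, 0, 0], [-1, 0.088, 0, 0, 0]])

```text
time: 6.23
tool_pos: [0.5003, -0.1756, 0.1237]
ee_rot: [-0.588, 1.566, 2.665]
wrist_force: [1.5, -0.0, 1.0]
width: 0.0002
```

Emit:
send_rows(increments=[[-1, 0, 0, -0.01, 0], [-1, 0, 0, -0.02, 0], [-1, 0, 0, -0.03, 0], [-1, 0, 0, -0.036, 0], [-1, 0, 0, -0.042, 0]])

```text
time: 6.65
tool_pos: [0.5428, -0.1718, 0.1267]
ee_rot: [1.021, 1.569, -2.01]
wrist_force: [-14.4, -1.1, 10.4]
width: 0.0003
```

Run:
```python
from h import *
from bench import robot
o=robot.get_obs(); print(o["time"],loc(o),o["wrist_force"]);print(go(o,.0095,-.141,.125))
```

```text
6.65 [-0.0596 -0.1426  0.1267] [-14.36604707  -1.07166014  10.3913895 ]
(array([ 0.0016, -0.0016, -0.0691]), array([-3.1411e+00,  5.0000e-04]))
```

There is an unexpected 14 N against the push and 10 N up, so I stop and look.

Run:
```python
from h import *
from bench import robot
import cv2
s=robot.snapshot("scene");cv2.imwrite("pics/scene4.png",cv2.resize(s["image"][160:350,100:320,::-1],None,fx=3,fy=3))
s=robot.snapshot("wrist");cv2.imwrite("pics/wrist4.png",s["image"][:,:,::-1]);np.savez("wrist4.npz",**s)
o=robot.get_obs(); print(o["time"],loc(o),o["wrist_force"],o["wrist_torque"])
```

```text
6.75 [-0.0596 -0.1425  0.1261] [ 0.12010122 -0.23106314  0.72337524] [-0.00197408  0.08577269 -0.00754381]
```

View pics/scene4.png

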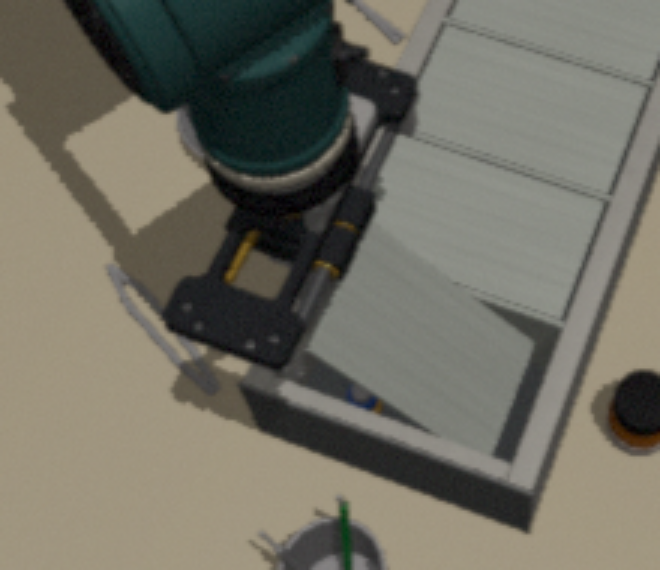

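View pics/wrist4.png

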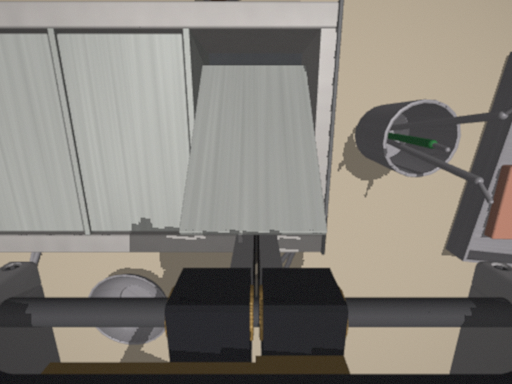

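The force went back to about zero, so it was only the impact: the finger is now against the raised near edge (wrist view row ~230). I continue more slowly.

Emit:
send_rows(increments=[[-1, 0, 0, -0.002, 0], [-1, 0, 0, -0.005, 0], [-1, 0, 0, -0.008, 0], [-1, 0, 0, -0.011, 0], [-1, 0, 0, -0.014, 0]])

```text
time: 7.17
tool_pos: [0.5557, -0.1702, 0.1259]
ee_rot: [1.211, 1.57, -1.821]
wrist_force: [-3.2, -1.1, 1.2]
width: 0.0007
```

Emit:
send_rows(increments=[[-1, 0, 0, -0.003, 0], [-1, 0, 0, -0.006, 0], [-1, 0, 0, -0.009, 0], [-1, 0, 0, -0.012, 0], [-1, 0, 0, -0.015, 0]])

```text
time: 7.58
tool_pos: [0.5713, -0.1682, 0.1253]
ee_rot: [-2.797, 1.57, 0.455]
wrist_force: [-1.5, 0.1, 1.0]
width: 0.0004
```

Run:
```python
from h import *
from bench import robot
import cv2
s=robot.snapshot("scene");cv2.imwrite("pics/scene5.png",cv2.resize(s["image"][160:350,100:320,::-1],None,fx=3,fy=3))
o=robot.get_obs(); print(o["time"],loc(o),o["wrist_force"],go(o,.0095,-.141,.125))
```

```text
7.6333 [-0.0304 -0.1422  0.1253] [-0.77960399 -0.51606465  0.1398141 ] (array([ 0.0003, -0.0012, -0.0399]), array([-3.1412e+00,  4.0000e-04]))
```

View pics/scene5.png

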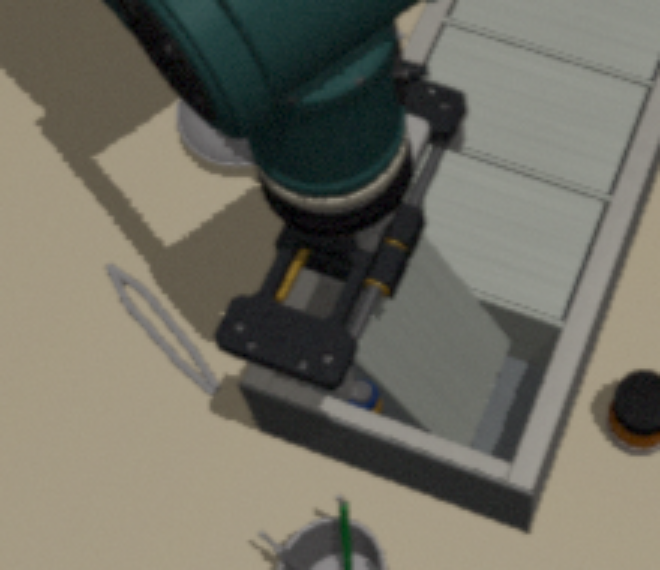

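The hatch is steeper now, at about 65°, with 1–3 N on the fingers. I carry on.

Emit:
send_rows(increments=[[-1, 0, 0, -0.004, 0], [-1, 0, 0, -0.008, 0], [-1, 0, 0, -0.012, 0], [-1, 0, 0, -0.016, 0], [-1, 0, 0, -0.02, 0]])

```text
time: 8.05
tool_pos: [0.5912, -0.1661, 0.1254]
ee_rot: [2.981, 1.571, -0.05]
wrist_force: [-0.2, 0.1, 1.9]
width: 0.0004
```

Emit:
send_rows(increments=[[-1, 0, 0, -0.004, 0], [-1, 0, 0, -0.008, 0], [-1, 0, 0, -0.012, 0], [-1, 0, 0, -0.015, 0], [-1, 0, 0, -0.018, 0]])

```text
time: 8.47
tool_pos: [0.609, -0.1641, 0.1254]
ee_rot: [-1.973, 1.571, 1.279]
wrist_force: [-1.4, -0.1, 1.1]
width: 0.0002
```

Run:
```python
from h import *
from bench import robot
import cv2
s=robot.snapshot("scene");cv2.imwrite("pics/scene6.png",cv2.resize(s["image"][160:350,100:320,::-1],None,fx=3,fy=3))
s=robot.snapshot("wrist");cv2.imwrite("pics/wrist6.png",s["image"][:,:,::-1]);np.savez("wrist6.npz",**s)
o=robot.get_obs(); print(o["time"],loc(o),o["wrist_force"],go(o,.0095,-.141,.125))
for th in(1.3,1.4,1.5,1.57,1.65): print(th,[proj(s,edge(th,y)).round() for y in(-.097,-.185)])
```

```text
8.5667 [ 0.0072 -0.1422  0.1253] [-0.18599525 -0.11286065  0.64795904] (array([ 0.0003, -0.0012, -0.0023]), array([-3.1414e+00,  2.0000e-04]))
1.3 [array([171., 292.]), array([339., 292.])]
1.4 [array([169., 278.]), array([341., 278.])]
1.5 [array([167., 263.]), array([343., 263.])]
1.57 [array([165., 251.]), array([345., 251.])]
1.65 [array([164., 236.]), array([346., 236.])]
```

View pics/scene6.png

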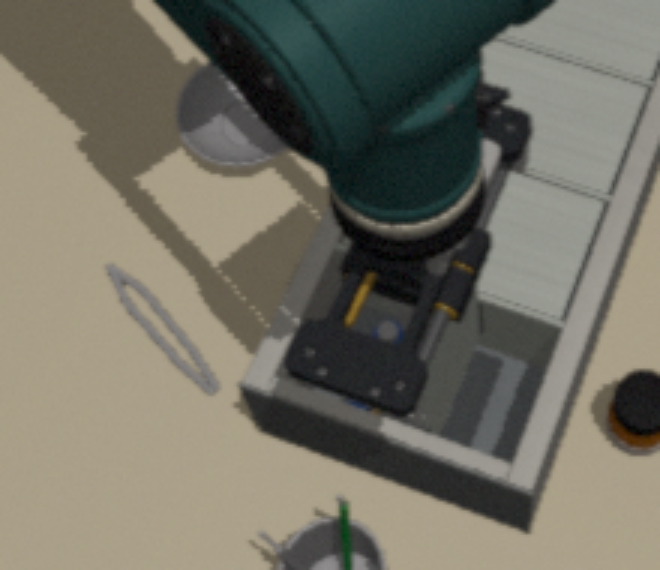

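View pics/wrist6.png

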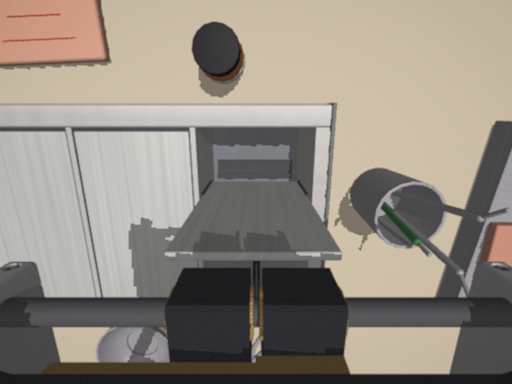

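Emit:
send_rows(increments=[[-1, 0, 0, -0.001, 0], [-1, 0, 0, -0.002, 0], [-1, 0, 0, -0.003, 0], [-1, 0, 0, -0.0035, 0], [-1, 0, 0, -0.0035, 0]])

```text
time: 8.98
tool_pos: [0.6118, -0.1638, 0.1254]
ee_rot: [-0.222, 1.57, 3.03]
wrist_force: [-1.5, -0.1, 1.0]
width: 0.0005
```

Emit:
send_rows(increments=[[-1, 0, 0, 0.02, 0], [-1, 0, 0, 0.05, 0], [-1, 0, 0, 0.08, 0], [-1, 0, 0, 0.11, 0], [-1, 0, 0, 0.11, 0]])

```text
time: 9.4
tool_pos: [0.4986, -0.1759, 0.1249]
ee_rot: [-0.207, 1.568, 3.043]
wrist_force: [1.3, 0.5, -0.0]
width: 0.0007
```

Run:
```python
from h import *
from bench import robot
import cv2
s=robot.snapshot("scene");cv2.imwrite("pics/scene7.png",cv2.resize(s["image"][160:350,100:320,::-1],None,fx=3,fy=3));np.savez("scene7.npz",**s)
S=s
s=robot.snapshot("wrist");cv2.imwrite("pics/wrist7.png",s["image"][:,:,::-1]);np.savez("wrist7.npz",**s)
o=robot.get_obs(); print(o["time"],loc(o),o["wrist_force"])
for th in(1.4,1.5,1.57,1.65): print(th,[proj(s,edge(th,y)).round() for y in(-.097,-.185)],[((proj(S,edge(th,y))-[100,160])*3).round() for y in(-.097,-.185)])
```

```text
9.5 [-0.0997 -0.1425  0.126 ] [-0.16245693  0.26274164 -0.46082604]
1.4 [array([146.,  42.]), array([364.,  42.])] [array([448., 230.]), array([389., 367.])]
1.5 [array([142.,  14.]), array([367.,  14.])] [array([464., 235.]), array([405., 372.])]
1.57 [array([140.,  -5.]), array([369.,  -6.])] [array([474., 238.]), array([416., 376.])]
1.65 [array([138., -28.]), array([371., -28.])] [array([487., 243.]), array([429., 381.])]
```

View pics/scene7.png

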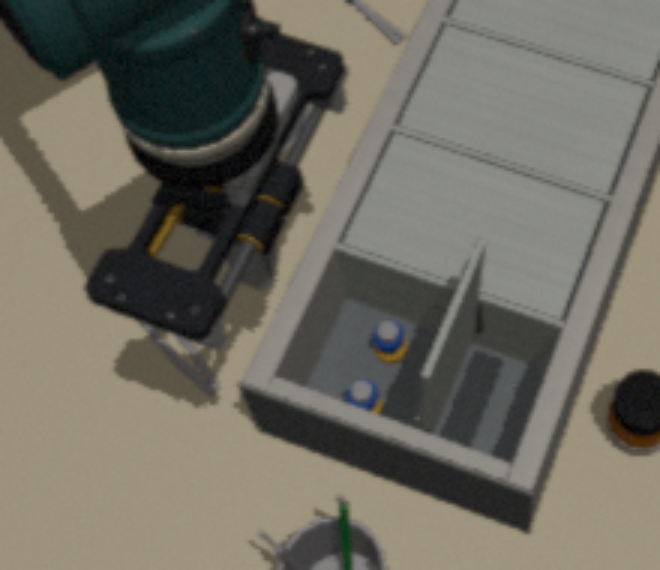

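View pics/wrist7.png

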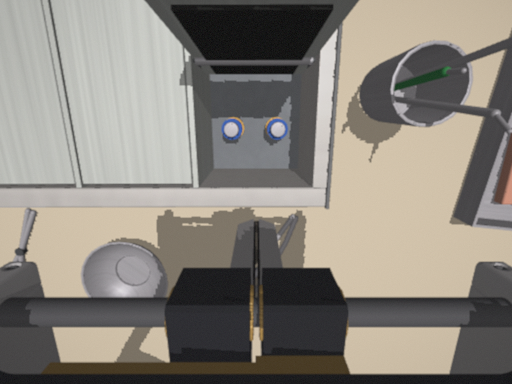

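The hatch stands upright with the air outlets exposed, and the arm is clear. In the scene view its top edge (485,242)–(432,372) suggests about 1.6 rad. I'll raise and back away, then check from other views.

Emit:
send_rows(increments=[[-1, -0.03, 0, 0, 0], [-1, -0.07, 0, 0.03, 0], [-1, -0.1, 0, 0.06, 0], [-1, -0.12, 0, 0.09, 0], [-1, -0.12, 0, 0.09, 0]])

```text
time: 9.92
tool_pos: [0.4138, -0.1876, 0.2531]
ee_rot: [2.413, 1.558, -0.62]
wrist_force: [0.7, -0.1, 0.5]
width: 0.0002
```

Run:
```python
from h import *
from bench import robot
import cv2
o=robot.get_obs(); print(o["time"],loc(o),o["wrist_force"])
for n in("top","wrist","scene"):
    s=robot.snapshot(n);im=s["image"][:,:,::-1].copy();cv2.imwrite(f"pics/{n}8.png",im)
    np.savez(n+"8.npz",**s)
    for th in(1.5,1.57,1.65,1.75): print(n,th,[proj(s,edge(th,y)).round(1) for y in(-.097,-.185)])
a=cv2.imread("pics/top8.png")[130:220,290:390];cv2.imwrite("pics/top8z.png",cv2.resize(a,None,fx=6,fy=6))
```

```text
9.9167 [-0.1895 -0.1441  0.2531] [ 0.74627806 -0.1453188   0.52037372]
top 1.5 [array([308.4, 165.3]), array([346.4, 160.8])]
top 1.57 [array([308.1, 162.5]), array([346. , 157.9])]
top 1.65 [array([307.6, 159.3]), array([345.5, 154.7])]
top 1.75 [array([307. , 155.3]), array([344.8, 150.8])]
wrist 1.5 [array([193.5, -59.4]), array([311.4, -59. ])]
wrist 1.57 [array([192.9, -70.3]), array([311.9, -69.9])]
wrist 1.65 [array([192.4, -82.4]), array([312.3, -82. ])]
wrist 1.75 [array([192.1, -96.8]), array([312.5, -96.4])]
scene 1.5 [array([254.5, 238.2]), array([235. , 283.9])]
scene 1.57 [array([258.1, 239.4]), array([238.7, 285.3])]
scene 1.65 [array([262.2, 241. ]), array([243.1, 286.9])]
scene 1.75 [array([267.3, 243.1]), array([248.4, 289.2])]
```

View pics/top8z.png

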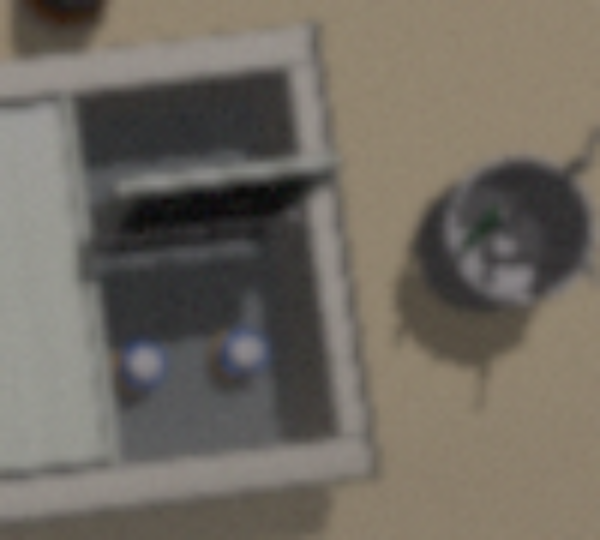

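View pics/wrist8.png

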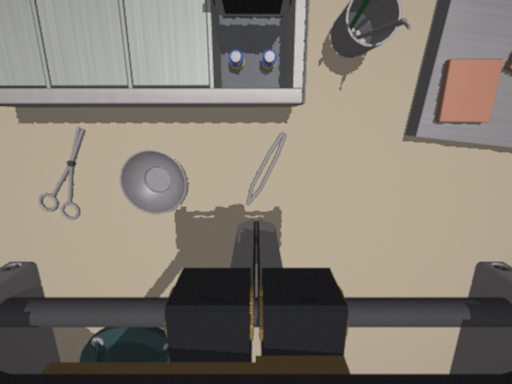

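View pics/scene8.png

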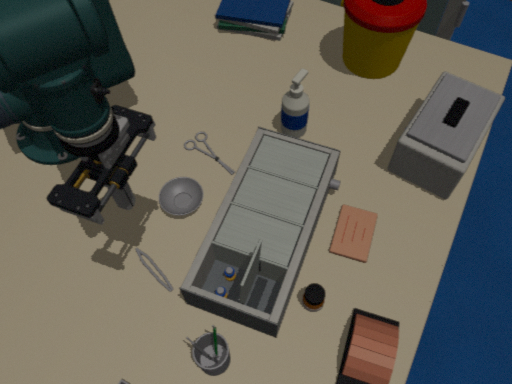

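In both views the angle comes out at about 1.6 rad, so the hatch is upright. Everything else is in its original place and the arm is clear, so I'm handing in.

Run:
```python
from bench import robot
print(robot.close_job());
```

```text
the job is handed in; nothing more can be done
None
```

The hatch is cover 4, at the right (-y) end of the duct. It now stands upright and open, and the job is handed in at about 10 s of the 54 s allowed.

- **Finding it:** I started pressing at cover 4. It gave way at a steady 3–4 N past 4 mm, where a blank would have been above 20 N. I did not need to press the other three covers.
- **Opening it:** I pressed its far end down about 27 mm and the hatch stayed tilted at about 0.7 rad. I then pushed the raised near edge upright with the shut fingertips and backed away.
- **Final checks:** The top and scene views both put the hatch at about 1.6 rad, slightly past upright and short of the 1.75 stop. The arm is clear of everything, and by eye the other objects are where they started.
- **Disagreements:** The two cameras differed by about 5 mm on the duct's y position; the wrist view settled that to within 2.5 mm. First contact with the raised edge briefly reached about 18 N, because I approached too fast. It dropped to near zero, and I pushed more slowly after that, at 1–3 N.

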